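Take a survey reading of the dish in the locked-away sample box

ROBOT

A 7-joint arm with a two-finger parallel gripper is mounted at the origin on a cart in front of the work surface, level with it; the furniture and walls round the work are solid. World frame = base frame: x ahead of the robot, y to its left, z up, the work surface at z = 0. Lengths are in mm, angles in rad, forces in N, time in s.
With the tool pointing down it reaches from about 400 to 875 mm from the base axis. Payload 19.3 kg.
Tool frame: the origin (TCP) lies at the very end of the fingers, on their centre line; the grasp point (between the pads) lies 19 mm behind it (grip_point_offset is the z of the grasp point in the tool frame, in mm); z points along the fingers, y is the line along which they close (so a half turn about z gives the same grasp; the last joint's range is limited). The gripper opens to 85 mm and grips with 20 to 120 N. Pads are 22 mm wide; open, the fingers measure 114 mm over their backs; the gripper's body (76 mm by 85 mm) begins 54 mm behind the grasp point. The pads swing forward as they close: fully open they stand 13 mm farther back than shut.
Start: joints at [1.151, 0.521, -0.036, 1.599, 0.021, 1.021, -0.113], TCP at [214.166, -587.152, 231.291] pointing down, gripper open.
Joint ranges: [-2.91, 2.91], [-0.3, 2.13], [-1.5, 1.42], [0.17, 2.43], [-1.26, 4.41], [0.16, 1.93], [-2.52, 2.52]. Speed limits (rad/s): [1.89, 1.89, 2.39, 2.39, 3.01, 3.01, 3.01].

INTERFACE

Orientations are given as a 3x3 rotation matrix whose columns are the frame's x, y, z axes.
In Python, from workcell import movep, movel, goto_joints, open_gripper, clamp, wait, inverse_kinematics, read_state, camera, PlanningError, finish_job, grip_point_offset gives the robot as it stands. Calls block until the motion is done:
- movep(position, orientation): joint-space move of the TCP to a pose.
- movel(position, frame=None, max_speed=150, guard=None): straight line of the TCP; frame=None keeps the orientation; max_speed is the mean speed in mm/s. With guard (N) it stops when the force on the tool has changed by that much, and returns True; else False.
- goto_joints(angles): joint-space move.
- open_gripper() and clamp(): open the fingers fully, or close them until they stop; the grip force is fixed at half the most.
- wait(seconds).
- inverse_kinematics(position, orientation): joint angles nearest the present ones, or None.
- read_state(): the state.
- camera(name): name is "scene" or "top"; returns a dict with "image" (400x640x3 uint8, blue, green, red), "range_z" (400x640 float32, mm along the optical axis (not along the pixel's ray), 0 where there is no reading), "fx", "fy", "cx", "cy" (pixels), "cam_to_world" (4x4, takes a point from camera to world coordinates). Camera axes: x right, y up, looking along -z (the intrinsics and any distortion apply to the point x, -y, -z); pixel columns grow to the right and rows downward; lengths in mm; the calibration is good to about 2 mm. A picture is of the moment at which its call begins.
A pose or a line that the arm cannot do raises PlanningError and nothing moves.
- finish_job(): hands the job in; it is judged then, once.
The state is a dict: "time": time; "qpos": joint angles; "qvel": joint speeds; "joint_efforts": joint torques, N m; "eef_pos": TCP position; "tool_rot": TCP orientation; "ft_force": force on the tool from outside, world axes, zero at the start; "torque": the same for the moment, N m; "finger_gap": finger opening in mm; "gripper_force": force on a finger pad.
Only numpy, scipy, OpenCV 4.12 (cv2) and the standard library are available. Lean on these libraries where they do the work, as an engineer would, in place of code of your own. Each camera call takes 0.05 s, during which the arm holds its last target. There are 200 camera calls.

TASK

Take a reading of the glass dish that is kept in the blue steel sample box: swing the box's hasp up off its staple, then lift the lid right back until it stays open by itself. Then lift the yellow hand meter out of its charging cradle, carry it over the beaker and jars without disturbing them, and hold it in the open box with its window level and centred about one centimetre above the dish, its handle running front to back in line with the box, touching neither the dish nor the box. Finish while still holding it there, still, for the reading: do not put it down or let go.

Things in the scene. Friction and masses are not known exactly. Their poses are not given: they have to be found in the camera images.
- sample_box: fixed blue steel box holding the dish. Origin: centre of underside; x from front (hasp, robot side) to back (lid hinge), y left, z up. Outside 146 x 144 mm, 86 high with lid; walls 3 thick, 82 high; inside 140 (x) x 138 mm, inner floor (grey liner) at z = 25. Front face at x = -73; the staple, a 5 mm wire loop at y = 0, z = 35 to 55, sticks out to x = -98 through the hanging hasp's slot
- lid (a joint): angle of the lid about its rear hinge: 0 shut, 1.92 (110 degrees) right back at its stop. 0.42 kg, moves freely: let go below 1.6 it falls shut, beyond 1.7 it falls back to the stop. The hasp hanging over the staple holds it shut. It carries the hasp: with the hasp swung up to its stop, pulling the hasp on upwards lifts the lid
- lid_hinge (a point): middle of the lid's hinge axis, which runs along the box's y at x = 79 mm, z = 78 mm of the box
- hasp (a joint): angle of the steel hasp leaf relative to the lid: 0 hanging straight down in front of the box over the staple, 1.57 sticking straight out to the front, 1.75 its upper stop. Hinges almost freely, so it swings back down by its weight when let go with the lid shut
- hasp_hinge (a point): middle of the hasp's hinge axis on the lid's front edge; parallel to the box's y, at x = -83 mm, z = 74 mm of the box with the lid shut
- hasp_end (a point): middle of the hasp's free end, 50 mm from its hinge: a rolled finger pull, 8 mm diameter, 34 mm long across the leaf along the box's y, with a 5 mm pin through it, 40 mm from end to end. Pinched by the pin's two ends (10 to 20 N) it turns easily between the fingers. The leaf is 32 mm wide, 3 mm thick, hangs 10 mm in front of the box's front face and has an 11 mm wide slot for the staple
- dish: loose round glass dish with brown powder, 59 mm diameter, 12 mm high, standing on the liner in the box. Origin: centre of its underside, z up
- meter: loose yellow and black hand-held survey meter shaped like a flat iron, 0.32 kg. Origin: centre of its underside, which is the window. Head 84 (x) x 60 (y) x 22 mm; above it a handle bar along x, 84 long, 22 wide (y), z = 55 to 73, with 33 mm free below it between two posts; a small tilted display tops the +x end, up to z = 92. Grip the bar in its middle, across y
- grip (a point): middle of the meter's handle bar, 64 mm above the middle of the window
- cradle: fixed black charging cradle, 112 (x) x 88 (y) mm, that the meter stands in, with x in line with the meter's x. Origin: centre of its underside. Its floor is 8 mm and its rim 16 mm above the bench: lift the meter straight up
- beaker: loose glass beaker standing upside down, 81 mm diameter, 112 mm high, between the cradle and the box; origin: centre of its underside. Leave it alone
- clay_jar: loose jar with a blue cap, 66 mm diameter, 86 mm high, between the cradle and the box; origin: centre of its underside. Leave it alone
- oxide_jar: loose jar with a white cap and reddish powder, 58 mm diameter, 71 mm high, between the cradle and the box; origin: centre of its underside. Leave it alone

How it is judged (in metres and radians):
On the way, in this order (a step that is already met when the one before it is completed fails the run):
1. the hasp is swung up clear of its staple while the lid is still shut (value of joint hasp above 1.1 rad and value of joint lid below 0.3 rad), for 0.1 s.
2. the lid is right back and stays open (value of joint lid above 1.7 rad), for 0.3 s.
3. the meter is lifted out of its cradle by the gripper (z of meter in the frame of cradle above 0.04 m and contact force between meter and the fingers above 1 N), for 0.2 s.
At the end, for the whole second after the job is handed in: Lid open past 1.7 rad; meter gripped (over 1 N), still, level within 0.1 rad, in line with the box within 0.17 rad; window within 12 mm sideways of the dish's centre, 3 to 17 mm above its rim, touching neither dish nor box; dish within 15 mm, beaker and jars within 20 mm of their starts (value of joint lid above 1.7 rad and horizontal distance between meter and dish below 0.012 m and z of meter in the frame of dish between 0.015 and 0.029 m and angle between meter's own z axis and vertical below 0.1 rad and angle between the x axis of meter and the x axis of sample_box, either way round below 0.17 rad and contact force between meter and dish below 0.05 N and contact force between meter and sample_box below 0.05 N and contact force between meter and the fingers above 1 N and linear speed of meter below 0.02 m/s and z of dish in the frame of sample_box below 0.03 m and distance of dish from where it was at the start of the episode below 0.015 m and distance of each of beaker, clay_jar, oxide_jar from where it was at the start of the episode below 0.02 m); the arm keeps its last pose, push and grip.
It fails at once if the meter touches the dish (contact force between meter and dish above 0.3 N).
It fails at once if the meter is knocked against the box or its lid (contact force between meter and sample_box above 2 N).
It fails at once if the beaker is disturbed (distance of beaker from where it was at the start of the episode above 0.03 m or angle between beaker's own z axis and vertical above 0.3 rad).
It fails at once if a jar is disturbed (distance of any of clay_jar, oxide_jar from where it was at the start of the episode above 0.03 m or angle between any of clay_jar, oxide_jar's own z axis and vertical above 0.3 rad).
It also fails if it takes over 61 s, if anything falls off the work surface, if the arm or the gripper's body presses on something with over 40 N, if the wrist force passes 120 N, or if a joint passes its speed limit or range.

## Working session

There is one attempt and no reset: what is moved stays moved. The work goes in short steps, each a Python script; the robot and the scene stay as the last script left them, time stands still between calls to the robot, and variables do not carry over. Pictures are saved under pics/ and viewed, at most 10 in all, crops included, and the job is handed in when it is done.

```bash
ls; mkdir -p pics
cat > h.py <<'E'
import numpy as np, cv2
from workcell import *
def cloud(c):
    z=c["range_z"].astype(float); v,u=np.mgrid[0:z.shape[0],0:z.shape[1]]
    P=np.stack([(u-c["cx"])/c["fx"]*z,-(v-c["cy"])/c["fy"]*z,-z,np.ones_like(z)],-1)
    W=(P@np.array(c["cam_to_world"]).T)[...,:3]; W[z==0]=np.nan
    return W
E
python3 - <<'E'
from h import *
for n in("scene","top"):
    c=camera(n); cv2.imwrite(f"pics/{n}0.png",c["image"]); np.savez(f"{n}0.npz",**c)
    print(n,[k for k in c],c["fx"],c["fy"],c["cx"],c["cy"],np.round(c["cam_to_world"],3).tolist())
s=read_state();print(s["time"],s["eef_pos"],np.round(s["tool_rot"],3).tolist(),s["finger_gap"],grip_point_offset)
E
```

```text
pics
scene ['image', 'range_z', 'fx', 'fy', 'cx', 'cy', 'cam_to_world'] 375.5123859335387 375.5123859335387 314.33937082803806 198.61800548547495 [[0.793, 0.359, -0.492, 112.481], [-0.609, 0.458, -0.648, -428.699], [-0.007, 0.813, 0.582, 564.903], [0.0, 0.0, 0.0, 1.0]]
top ['image', 'range_z', 'fx', 'fy', 'cx', 'cy', 'cam_to_world'] 476.7111360239994 476.7111360239994 319.4166081843975 202.7088739339196 [[-0.021, 0.992, -0.123, 388.978], [-1.0, -0.02, 0.012, 145.485], [0.01, 0.123, 0.992, 1216.521], [0.0, 0.0, 0.0, 1.0]]
0.1 [ 214.07515018 -586.89771639  230.79837493] [[0.939, 0.343, -0.0], [0.343, -0.939, 0.001], [-0.0, -0.001, -1.0]] 85.50870265690234 -18.700000000000003
```

View pics/scene0.png

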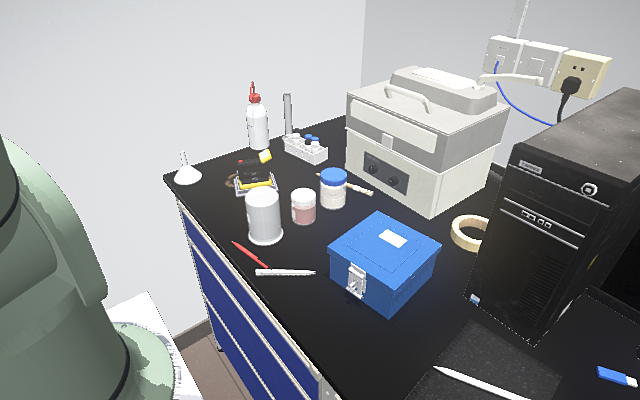

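View pics/top0.png

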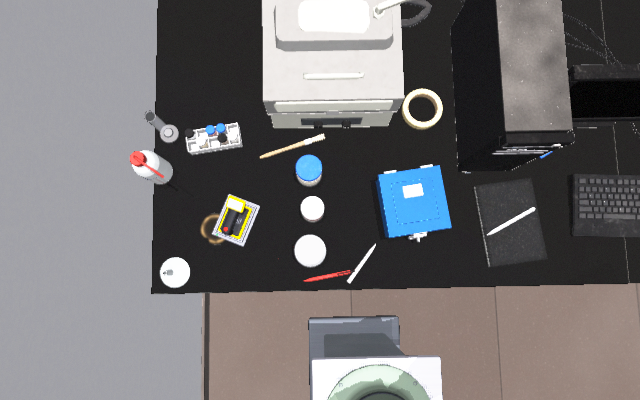

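The scene view shows the box at (385,262) with its hasp at (355,280), and the meter in its cradle at (255,175). The top view shows the box at (414,201), hasp (418,237), meter (236,220), beaker (310,251), white jar (312,209) and blue jar (309,170).

Run:
```python
from h import *
ld=lambda n:dict(np.load(f"{n}0.npz"))
C={n:ld(n) for n in("scene","top")}; W={n:cloud(C[n]) for n in C}
np.set_printoptions(precision=1,suppress=True)
for n in C:
    w=W[n]; hsv=cv2.cvtColor(C[n]["image"],cv2.COLOR_BGR2HSV)
    print("==",n)
    blue=(abs(hsv[...,0].astype(int)-107)<12)&(hsv[...,1]>120)
    reg=(w[...,0]>350)&(w[...,0]<750)&(w[...,1]>-200)&(w[...,1]<150)&(w[...,2]>76)&(w[...,2]<100)
    m=reg; lab=cv2.connectedComponentsWithStats(m.astype(np.uint8))
    k=1+np.argmax(lab[2][1:,4]); m=lab[1]==k; p=w[m]
    print("lid z",np.percentile(p[:,2],[5,50,95]),"n",len(p))
    r=cv2.minAreaRect(p[blue[m]][:,:2].astype(np.float32)); print("lid rect",r); print(cv2.boxPoints(r))
    # tilt of plane
    A=np.c_[p[:,:2],np.ones(len(p))]; 
    # hasp: non-blue points in front of the box
    for name,(x0,x1,y0,y1,z0,z1) in dict(beaker=(300,480,50,250,95,125),meterhi=(250,560,200,480,50,105),cradle=(250,560,150,480,11,21)).items():
        q=(w[...,0]>x0)&(w[...,0]<x1)&(w[...,1]>y0)&(w[...,1]<y1)&(w[...,2]>z0)&(w[...,2]<z1)
        l=cv2.connectedComponentsWithStats(q.astype(np.uint8))
        for k in range(1,l[0]):
            if l[2][k,4]>25:
                pp=w[l[1]==k]; print(name,"px",l[3][k],"n",len(pp),"z",np.percentile(pp[:,2],[5,50,95]),cv2.minAreaRect(pp[:,:2].astype(np.float32)))
    yel=(abs(hsv[...,0].astype(int)-27)<8)&(hsv[...,1]>130)&(w[...,1]>150)
    pp=w[yel]; print("yellow",len(pp),np.nanpercentile(pp,[5,50,95],axis=0).tolist())
    q=(w[...,2]>-8)&(w[...,2]<8)&(w[...,0]>350)&(w[...,0]<700); print("bench z",np.median(w[q][:,2]))
    print([ (px,w[px[1],px[0]]) for px in ([(310,251),(312,209),(309,170),(414,201),(418,237)] if n=="top" else [(262,195),(303,195),(333,175),(385,262),(355,280)])])
im=C["top"]["image"]; a=cv2.resize(im[180:260,190:280],None,fx=7,fy=7,interpolation=cv2.INTER_CUBIC)
b=cv2.resize(C["scene"]["image"][140:200,215:295],None,fx=7,fy=7,interpolation=cv2.INTER_CUBIC)[:,:560]
cv2.imwrite("pics/m.png",a); print(a.shape)
d=np.hstack([cv2.resize(im[155:250,370:460],(400,422),interpolation=cv2.INTER_CUBIC),cv2.resize(C["scene"]["image"][205:320,320:445],(400,368),interpolation=cv2.INTER_CUBIC)[:422].copy() if 0 else cv2.copyMakeBorder(cv2.resize(C["scene"]["image"][205:320,320:445],(400,368),interpolation=cv2.INTER_CUBIC),0,54,0,0,cv2.BORDER_CONSTANT)])
cv2.imwrite("pics/b.png",d)
```

```text
== scene
lid z [81.  86.5 88.2] n 5124
lid rect ((529.6873779296875, -94.3558349609375), (157.28662109375, 152.99575805664062), 8.116300582885742)
[[ 441.   -29.7]
 [ 462.6 -181.2]
 [ 618.3 -159. ]
 [ 596.7   -7.5]]
beaker px [261.6 198.1] n 682 z [ 97.2 111.6 113.8] ((415.7519836425781, 154.6285858154297), (68.87739562988281, 67.22349548339844), 11.517333030700684)
meterhi px [254.9 161.7] n 419 z [54.1 80.3 97.2] ((503.69183349609375, 346.66314697265625), (41.205589294433594, 91.47531127929688), 60.2882194519043)
cradle px [254.2 185. ] n 161 z [12.6 16.7 20.1] ((499.4801025390625, 345.0509948730469), (73.7137222290039, 98.10191345214844), 66.18177032470703)
cradle px [190.2 177. ] n 62 z [11.2 14.6 20.1] ((372.635009765625, 473.4384460449219), (11.360204696655273, 44.16920852661133), 89.79698181152344)
yellow 138 [[456.9471225420382, 306.9357401981063, 15.989079041069846], [504.7220538846514, 319.61349320879845, 21.892014968880176], [533.0661305347965, 354.9478726045378, 92.31672175512551]]
bench z 0.7662869386660986
[((262, 195), array([416.8, 154.5, 111.2])), ((303, 195), array(
[... 877 characters left out ...]
.02978515625, 378.2922058105469), (80.2142562866211, 38.74665832519531), 7.406014919281006)
cradle px [182.8 271.6] n 63 z [11.8 15.4 19.9] ((372.1361083984375, 474.17315673828125), (11.509096145629883, 41.986507415771484), 89.97219848632812)
yellow 280 [[457.21872730949536, 308.1038996748454, 18.222153140361208], [511.9346205793165, 328.1671100762121, 25.523070439516346], [545.3471835959906, 380.1347532375888, 96.07355403146538]]
bench z -0.6767861725923012
[((310, 251), array([413.9, 155.9, 111.1])), ((312, 209), array([516.1, 149.6,  68.3])), ((309, 170), array([609.7, 154.9,  81.2])), ((414, 201), array([528.6, -95.4,  84.8])), ((418, 237), array([ 443.6, -107.3,   55.6]))]
(560, 630, 3)
```

View pics/m.png

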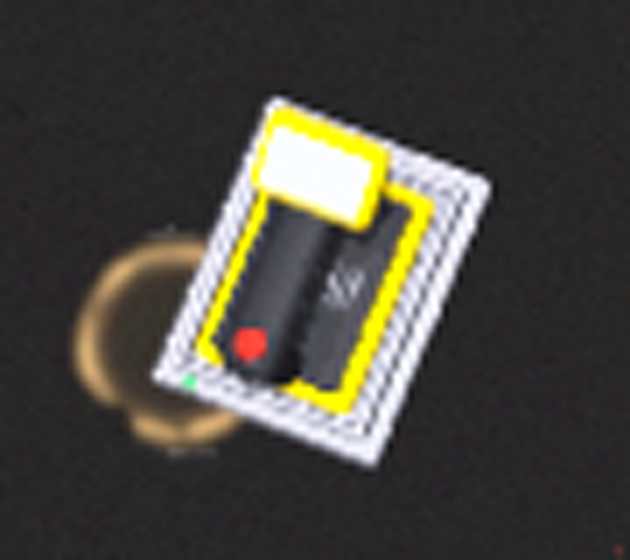

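View pics/b.png

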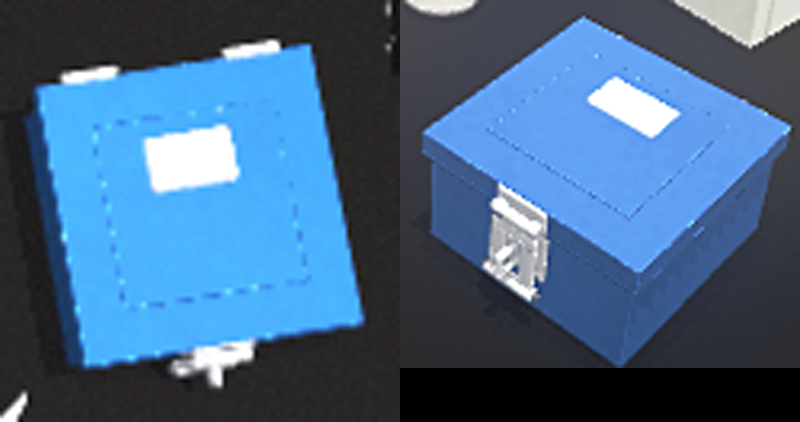

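The crops show the box corners cleanly, with yaw about 8° and the hasp at the middle of the front edge. The meter's handle runs from lower left to the display, and the cradle corners in the full image are about (229.3,194), (260,206), (243.6,246.4) and (211.9,234).

```bash
cat >> h.py <<'E'
BYAW=np.radians(8.0); BO=np.array([530.,-95.5,0.])
RB=np.array([[np.cos(BYAW),-np.sin(BYAW),0],[np.sin(BYAW),np.cos(BYAW),0],[0,0,1]])
def b2w(p): return BO+RB@np.asarray(p,float)
def pinpos(hasp,lid):
    e=np.array([-83-50*np.sin(hasp),0,74-50*np.cos(hasp)])-[79,0,78]
    c,s=np.cos(lid),np.sin(lid)
    return np.array([79+c*e[0]+s*e[2],0,78-s*e[0]+c*e[2]])
def toolpose(pin,t,d=9,e=5,sgn=1):
    z=np.array([np.sin(t),0,-np.cos(t)]); p=np.array([np.cos(t),0,np.sin(t)]); y=np.array([0,sgn,0.])
    R=np.c_[np.cross(y,z),y,z]
    return b2w(pin+d*z-e*p),RB@R
E
python3 - <<'E'
from h import *
np.set_printoptions(precision=1,suppress=True)
C={n:dict(np.load(f"{n}0.npz")) for n in("scene","top")}
# hasp points in box frame
for n in C:
    w=cloud(C[n]); q=(w-BO)@RB
    m=(abs(q[...,1])<60)&(q[...,0]<-78)&(q[...,0]>-115)&(q[...,2]>12)&(q[...,2]<82)
    a=q[m]; print(n,"hasp n",len(a),"x pct",np.percentile(a[:,0],[2,10,50,90]),"y",np.percentile(a[:,1],[2,50,98]),"z",np.percentile(a[:,2],[2,50,98]))
    lid=(abs(q[...,2]-86)<6)&(abs(q[...,0])<95)&(abs(q[...,1])<90); a=q[lid]; s=abs(a[:,1])>25
    print(" lid x",np.percentile(a[s][:,0],[.5,99.5]),"y",np.percentile(a[:,1],[.5,99.5]))
    if n=="scene":
        f=(q[...,2]>20)&(q[...,2]<60)&(q[...,0]<-40)&(abs(q[...,1])>25)&(abs(q[...,1])<68); print(" front face x",np.median(q[f][:,0]),f.sum())
    r=np.hypot(w[...,0],w[...,1]); t=(w[...,2]>150)&(w[...,1]<100)&(w[...,0]>150)&(w[...,2]<900)
    print(" tall: rmin",np.nanmin(r[t]) if t.any() else 0, np.percentile(w[t],[1,50,99],axis=0).tolist())
c=C["top"]; T=np.array(c["cam_to_world"])
def ray(u,v,z):
    d=T[:3,:3]@np.array([(u-c["cx"])/c["fx"],-(v-c["cy"])/c["fy"],-1]); return T[:3,3]+d*(z-T[2,3])/d[2]
P=np.array([ray(u,v,16) for u,v in((229.3,194),(260,206.1),(243.6,246.4),(211.9,233.9))])
print("cradle corners",P.tolist(),"centre",P.mean(0),"sides",[np.linalg.norm(P[i]-P[i-1]) for i in range(4)],
 "yaw",[np.degrees(np.arctan2(*(a-b)[1::-1])) for a,b in((P[0],P[3]),(P[1],P[2]))])
# handle bar top points
yaw=np.radians(-22);R=np.array([[np.cos(yaw),-np.sin(yaw)],[np.sin(yaw),np.cos(yaw)]])
for n in C:
    w=cloud(C[n]); q=(w[...,:2]-P.mean(0)[:2])@R
    for lo,hi in((74,85),(22,36)):
        m=(abs(q[...,0])<60)&(abs(q[...,1])<50)&(w[...,2]>lo)&(w[...,2]<hi); a=q[m]; print(n,lo,m.sum(),np.percentile(a,[3,50,97],axis=0).tolist(),np.median(w[m][:,2]))
np.set_printoptions(precision=2)
for sgn in(1,-1):
  for td in (35,45,55,60,65):
    ok=[];t=np.radians(td)
    for h,l in [(0,0),(.6,0),(1.2,0),(1.7,0)]+[(1.7,x) for x in(.4,.8,1.2,1.6,1.85)]:
        j=inverse_kinematics(*toolpose(pinpos(h,l),t,sgn=sgn)); ok.append(j is not None)
        if h==0 or l==1.85: print(sgn,td,None if j is None else np.array(j))
    print(ok)
E
```

```text
scene hasp n 390 x pct [-96.3 -87.2 -84.3 -79.3] y [-16.3  -0.5  16.5] z [24.2 54.7 80.7]
 lid x [-77.6  76.1] y [-74.7  76. ]
 front face x -72.6339011861862 576
 tall: rmin 648.6374369696064 [[606.5646000913687, -383.1562251573294, 153.21057283066736], [777.3692626025793, -174.02636690124703, 280.95729398818446], [1122.9253279725033, 92.63739117846492, 432.0542286090855]]
top hasp n 79 x pct [-96.4 -91.5 -84.3 -80. ] y [-16.5   1.3  17.3] z [24.8 68.5 78.9]
 lid x [-76.2  79.6] y [-76.   74.8]
 tall: rmin 650.1538797153661 [[608.7072354437349, -548.2504446579502, 155.4675082282483], [762.8511351416298, -237.10885633755572, 278.48412529679564], [937.8758353402808, 95.26118830756049, 323.50352845909265]]
cradle corners [[564.3949649690636, 358.9116744503485, 16.0], [531.8959223610296, 281.26328414004286, 16.0], [431.06550744883117, 322.9029611251523, 16.0], [464.0221418097328, 402.3358187304073, 16.0]] centre [497.8 341.4  16. ] sides [np.float64(109.36343052149408), np.float64(84.17517619952083), np.float64(109.09003286639137), np.float64(85.99836402940979)] yaw [np.float64(-23.3946
[... 1191 characters left out ...]
7  2.25  2.72  0.65 -0.51]
[False, False, False, False, False, False, False, True, True]
-1 35 None
-1 35 [ 0.26  0.35 -0.22  1.95 -0.2   0.26 -1.18]
[False, False, False, False, False, True, True, True, True]
-1 45 None
-1 45 [-0.75  0.85  1.39  2.13  4.4   1.06  0.18]
[False, False, False, False, False, False, True, True, True]
-1 55 None
-1 55 [ 0.81  0.48 -0.86  2.17  2.87  0.32  2.21]
[False, False, False, False, False, False, False, True, True]
-1 60 None
-1 60 [ 0.96  0.61 -1.06  2.21  2.79  0.48  2.4 ]
[False, False, False, False, False, False, False, True, True]
-1 65 None
-1 65 [ 0.97  0.66 -1.07  2.26  2.94  0.61  2.32]
[False, False, False, False, False, False, False, True, True]
```

Run:
```python
from h import *
np.set_printoptions(precision=2,suppress=True)
st=[(0,0),(.4,0),(.8,0),(1.2,0),(1.7,0)]+[(1.7,x) for x in(.2,.4,.6,.8,1.,1.2,1.4,1.6,1.85)]
for sgn in(1,-1):
  for td in range(-20,41,4):
    print(sgn,td,"".join(".X"[inverse_kinematics(*toolpose(pinpos(h,l),np.radians(td),7,6,sgn)) is not None] for h,l in st))
for td in (0,8,12,16,20):
    print(td,[np.array(j) if (j:=inverse_kinematics(*toolpose(pinpos(0,0),np.radians(td),7,6,s))) is not None else None for s in(1,-1)])
```

```text
1 -20 XXXXXXXXXXXXXX
1 -16 XXXXXXXXXXXXXX
1 -12 XXXXXXXXXXXXXX
1 -8 XXXXXXXXXXXXXX
1 -4 XXXXXXXXXXXXXX
1 0 XXXXXXXXXXXXXX
1 4 XXXXXXXXXXXXXX
1 8 XXXXXXXXXXXXXX
1 12 XXXXXXXXXXXXXX
1 16 XX...XXXXXXXXX
1 20 X.....XXXXXXXX
1 24 .......XXXXXXX
1 28 .......XXXXXXX
1 32 ........XXXXXX
1 36 .........XXXXX
1 40 .........XXXXX
-1 -20 XXXXXXXXXXXXXX
-1 -16 XXXXXXXXXXXXXX
-1 -12 XXXXXXXXXXXXXX
-1 -8 XXXXXXXXXXXXXX
-1 -4 XXXXXXXXXXXXXX
-1 0 XXXXXXXXXXXXXX
-1 4 XXXXXXXXXXXXXX
-1 8 XXXXXXXXXXXXXX
-1 12 ....XXXXXXXXXX
-1 16 XX...XXXXXXXXX
-1 20 X.....XXXXXXXX
-1 24 .......XXXXXXX
-1 28 .......XXXXXXX
-1 32 ........XXXXXX
-1 36 .........XXXXX
-1 40 ..........XXXX
0 [array([ 0.49,  0.68, -0.5 ,  2.16,  0.73,  0.47,  1.13]), array([ 0.16,  0.64, -0.07,  2.17,  0.13,  0.33, -1.45])]
8 [array([ 0.35,  0.63, -0.27,  2.27,  0.77,  0.17,  1.1 ]), array([ 0.33,  0.63, -0.25,  2.27,  0.71,  0.16, -1.99])]
12 [array([ 0.51,  0.65, -0.45,  2.31,  1.45,  0.2 ,  0.45]), None]
16 [array([ 0.69,  0.7 , -0.66,  2.35,  1.81,  0.32,  0.14]), array([0.02, 0.65, 0.19, 2.38, 4.06, 0.25, 0.94])]
20 [array([ 0.9 ,  0.82, -0.91,  2.39,  1.93,  0.51,  0.1 ]), array([ 0.38,  0.65, -0.25,  2.41,  3.02,  0.23,  2.05])]
```

Run:
```python
from h import *
np.set_printoptions(precision=2,suppress=True)
s=read_state(); R0=np.array(s["tool_rot"])
T=np.radians(10)
p,R=toolpose(pinpos(0,0),T,9,6); 
pre=p-R[:,2]*120
print("pre",pre,"p",p, inverse_kinematics(pre,R),inverse_kinematics(p,R))
for k in (.92,.85,.8,.75):
    try: movel([214*k,-587*k,270],max_speed=250)
    except PlanningError as e: print(k,e); break
movep(pre,R)
s=read_state(); print(s["time"],s["eef_pos"],np.array(s["qpos"]))
try: print("guard",movel(p,R,max_speed=80,guard=8))
except PlanningError as e: print("PE",e)
s=read_state(); print(s["time"],s["eef_pos"]-p,s["ft_force"],np.array(s["qpos"]))
c=camera("scene"); a=cv2.resize(c["image"][180:320,280:440],(640,560),interpolation=cv2.INTER_CUBIC); cv2.imwrite("pics/g1.png",a)
```

```text
pre [ 422.87 -110.56  132.27] p [ 443.5  -107.66   14.09] [ 0.74  0.4  -0.71  2.27  0.52  0.44  1.35] [ 0.51  0.66 -0.46  2.28  1.24  0.24  0.65]
2.9917 [ 423.07 -111.31  132.28] [ 0.66  0.38 -0.6   2.27  0.43  0.42  1.43]
guard False
4.675 [-0.08  0.11 -0.05] [ 0.6  -0.32  0.47] [ 0.41  0.64 -0.33  2.29  1.13  0.16  0.75]
```

View pics/g1.png

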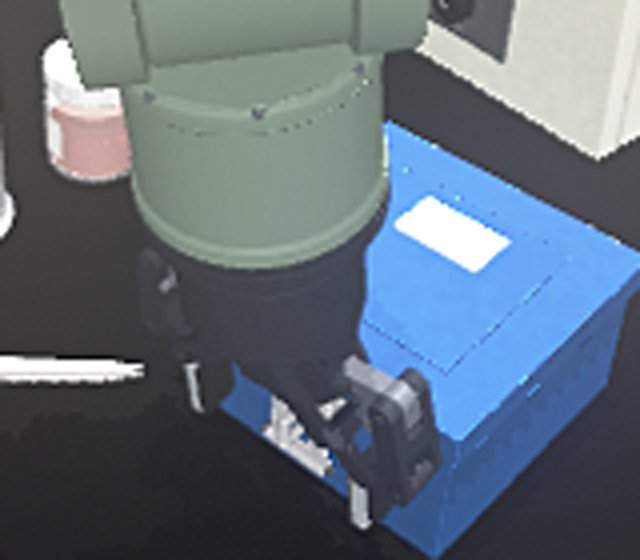

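The fingers straddle the hasp with no contact, the pads at (195,385) and (360,500). I'll clamp and swing it up.

Run:
```python
from h import *
np.set_printoptions(precision=2,suppress=True)
clamp(); s=read_state(); print(s["time"],"gap",s["finger_gap"],s["gripper_force"],s["ft_force"],s["qpos"][5])
if 36<s["finger_gap"]<44:
    for h in np.linspace(.2,1.7,8):
        t=np.radians(10*(1-h/1.7))
        p,R=toolpose(pinpos(h,0),t,9,6)
        try: g=movel(p,R,max_speed=100,guard=40)
        except PlanningError as e: print(h,"PE",e); break
        s=read_state(); print(round(h,2),g,round(s["time"],2),s["finger_gap"],s["ft_force"],np.array(s["qpos"]))
        if g: break
c=camera("scene"); a=cv2.resize(c["image"][150:310,280:440],(600,600),interpolation=cv2.INTER_CUBIC); cv2.imwrite("pics/g2.png",a)
```

```text
5.3333 gap 33.59053852355543 58.349422216415405 [-0.7   3.12 12.55] 0.16153521152801795
```

View pics/g2.png

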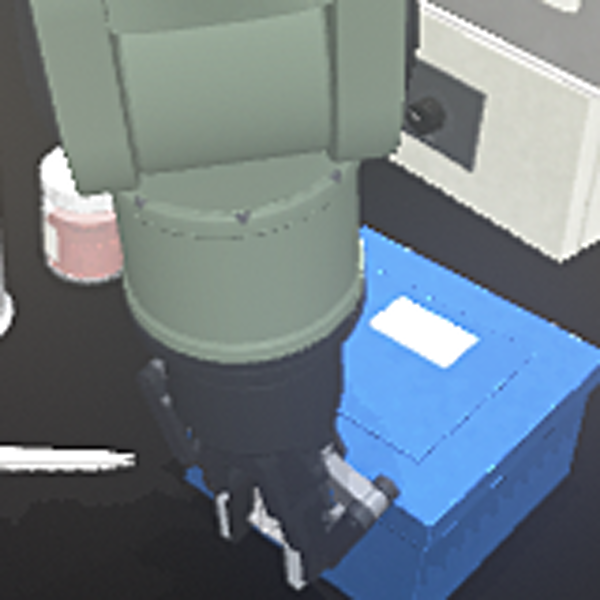

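The gap of 33.6 matches the roll or leaf rather than the 40 mm pin. I'll test with a small swing and watch the forces.

Run:
```python
from h import *
np.set_printoptions(precision=2,suppress=True)
for h in (.15,.3,.45):
    t=np.radians(10*(1-h/1.7))
    p,R=toolpose(pinpos(h,0),t,9,6)
    try: g=movel(p,R,max_speed=60,guard=25)
    except PlanningError as e: print(h,"PE",e); break
    s=read_state(); print(h,g,round(s["time"],2),s["finger_gap"],s["gripper_force"],s["ft_force"],s["torque"],np.array(s["qpos"]))
    if g: break
c=camera("scene"); q=(cloud(c)-BO)@RB
m=(abs(q[...,1])<75)&(abs(q[...,0])<75)&(q[...,2]>70)&(q[...,2]<110); print("lid z",np.median(q[m][:,2]))
a=cv2.resize(c["image"][220:310,300:400],(800,600)[0:2],interpolation=cv2.INTER_CUBIC); cv2.imwrite("pics/g3.png",a)
```

```text
0.15 False 5.66 33.71138998746637 58.97310733795166 [1.42 4.52 9.08] [ 0.95 -0.41  0.17] [ 0.43  0.64 -0.37  2.29  1.1   0.19  0.78]
0.3 False 5.93 34.13662766160918 59.355565309524536 [2.52 3.57 6.5 ] [ 0.98 -0.52  0.19] [ 0.46  0.64 -0.4   2.3   1.07  0.22  0.81]
0.45 False 6.21 34.07517731476257 59.559025168418884 [2.98 4.29 4.71] [ 0.94 -0.58  0.15] [ 0.49  0.63 -0.44  2.3   1.03  0.25  0.85]
lid z 86.59938320863867
```

View pics/g3.png

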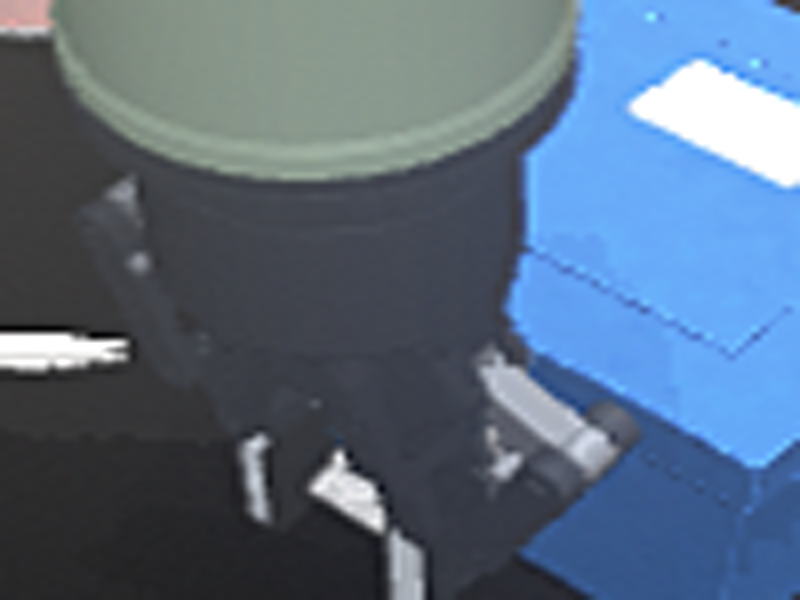

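The roll at (345,490) sits between the pads and swings out with low forces, so the grip is good. Next is the rest of the hasp swing, then the lid.

```bash
cat > swing.py <<'E'
from h import *
np.set_printoptions(precision=2,suppress=True)
def go(lst,v):
    for h,l,t in lst:
        p,R=toolpose(pinpos(h,l),np.radians(t),9,6)
        try: g=movel(p,R,max_speed=v,guard=40)
        except PlanningError as e: print(h,l,"PE",e); return False
        s=read_state(); print(round(h,2),round(l,2),g,round(s["time"],2),round(s["finger_gap"],1),s["ft_force"],np.array(s["qpos"]))
        if g: return False
    return True
E
python3 - <<'E'
from swing import *
if go([(h,0,10*(1-h/1.7)) for h in np.linspace(.65,1.72,6)],100):
    wait(.2)
    c=camera("scene"); q=(cloud(c)-BO)@RB
    m=(abs(q[...,1])<75)&(abs(q[...,0])<75)&(q[...,2]>70)&(q[...,2]<110); print("lid z",np.median(q[m][:,2]))
    go([(1.72,l,0) for l in np.linspace(.1,.5,4)],120)
c=camera("scene"); cv2.imwrite("pics/g4.png",c["image"])
E
```

```text
0.65 0 False 6.51 33.3 [2.62 4.54 2.16] [ 0.53  0.62 -0.48  2.3   0.98  0.29  0.91]
0.86 0 False 6.77 33.9 [2.94 5.03 0.69] [ 0.57  0.61 -0.53  2.3   0.92  0.34  0.96]
1.08 0 False 7.03 33.4 [3.77 5.68 0.26] [ 0.61  0.6  -0.58  2.29  0.86  0.4   1.02]
1.29 0 False 7.28 33.6 [ 3.02  6.41 -1.03] [ 0.64  0.58 -0.63  2.28  0.8   0.45  1.07]
1.51 0 False 7.54 33.8 [ 2.82  7.19 -2.26] [ 0.67  0.57 -0.67  2.27  0.75  0.51  1.12]
1.72 0 False 7.8 33.8 [ 0.72  7.43 -2.95] [ 0.69  0.56 -0.7   2.24  0.7   0.56  1.16]
lid z 87.07399383401315
1.72 0.1 False 8.38 33.8 [-0.9   7.07 -2.64] [ 0.73  0.52 -0.75  2.23  0.64  0.61  1.22]
1.72 0.23 False 8.76 33.8 [-1.12  8.4  -2.19] [ 0.77  0.48 -0.8   2.2   0.56  0.67  1.28]
1.72 0.37 False 9.14 33.6 [-1.21  7.71 -2.43] [ 0.81  0.45 -0.85  2.16  0.5   0.74  1.34]
1.72 0.5 False 9.53 33.5 [-2.02  8.88 -2.42] [ 0.82  0.42 -0.88  2.11  0.45  0.81  1.38]
```

View pics/g4.png

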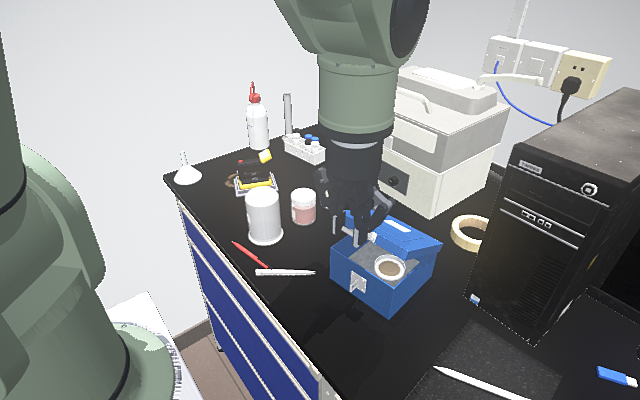

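The lid is lifting, hinged at the back, and the dish shows at (390,267). I'll carry on to 1.85, release and back off.

Run:
```python
from swing import *
if go([(1.72,l,0) for l in np.linspace(.64,1.84,9)],120):
    wait(.2)
    c=camera("scene"); cv2.imwrite("pics/l0.png",c["image"])
    open_gripper(); s=read_state(); print(s["time"],s["finger_gap"])
    R=np.array(s["tool_rot"]); 
    movel(s["eef_pos"]+np.array([-10,0,60]),max_speed=120,guard=15)
    p=read_state()["eef_pos"]; print(p)
    # on towards the cradle, high
    try: movel([470,120,330],max_speed=250)
    except PlanningError as e: print(e)
    wait(.3)
for n in("scene","top"):
    c=camera(n); cv2.imwrite(f"pics/{n}1.png",c["image"]); np.savez(f"{n}1.npz",**c)
print(read_state()["time"])
a=[cv2.imread(f"pics/{n}1.png") for n in("scene","top")]
cv2.imwrite("pics/o.png",np.hstack([a[0][100:400,230:560],a[1][60:360,180:510]]))
```

```text
1.72 0.64 False 9.97 33.6 [-2.69  7.6  -0.87] [ 0.83  0.41 -0.9   2.05  0.42  0.88  1.41]
1.72 0.79 False 10.39 33.7 [-6.01  7.62  1.82] [ 0.81  0.41 -0.91  1.98  0.39  0.95  1.42]
1.72 0.94 False 10.81 33.9 [-8.05  5.72  7.69] [ 0.79  0.42 -0.91  1.9   0.39  1.01  1.42]
1.72 1.09 False 11.22 33.5 [-7.8   6.16 12.02] [ 0.75  0.44 -0.9   1.82  0.39  1.07  1.41]
1.72 1.24 False 11.64 33.6 [-6.77  5.41 14.75] [ 0.71  0.48 -0.89  1.73  0.41  1.13  1.4 ]
1.72 1.39 False 12.06 33.8 [-3.1   5.91 14.38] [ 0.66  0.52 -0.88  1.65  0.42  1.18  1.39]
1.72 1.54 False 12.47 33.5 [-1.46  3.51 12.87] [ 0.61  0.56 -0.86  1.56  0.45  1.22  1.38]
1.72 1.69 False 12.89 33.9 [ 1.22  3.7  10.89] [ 0.56  0.61 -0.84  1.48  0.47  1.25  1.37]
1.72 1.84 False 13.31 33.5 [2.8  4.01 9.6 ] [ 0.51  0.67 -0.82  1.4   0.49  1.28  1.37]
14.1167 85.43504995956052
[651.11 -77.35 331.33]
16.4
```

View pics/o.png

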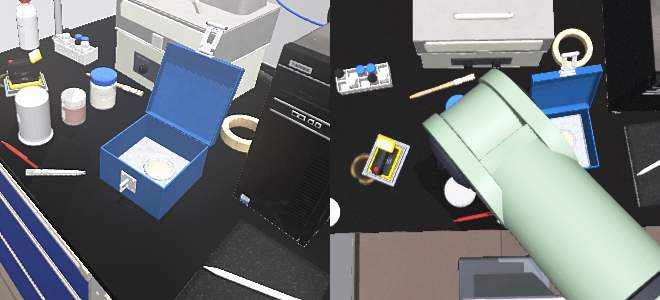

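The lid is right back and the dish stands in the box at about (160,167) of the left half. The beaker and jars are in place. Next I'll measure the dish from both views and approach the meter.

```bash
cat >> h.py <<'E'
MYAW=np.radians(-22.7); MC=np.array([498.1,343.4])
def down(yaw,sgn=1):
    y=np.array([-np.sin(yaw),np.cos(yaw),0])*sgn; z=np.array([0,0,-1.]); return np.c_[np.cross(y,z),y,z]
def dishpts(c):
    w=cloud(c); q=(w-BO)@RB; hsv=cv2.cvtColor(c["image"],cv2.COLOR_BGR2HSV)
    inside=(abs(q[...,0])<66)&(abs(q[...,1])<65)
    return w,q,inside,hsv
E
python3 - <<'E'
from h import *
np.set_printoptions(precision=2,suppress=True)
for s in(1,-1):
    R=down(MYAW,s); Rb=down(BYAW,s)
    print(s,inverse_kinematics([*MC,160],R),inverse_kinematics([*MC,53],R),inverse_kinematics([530,-95,92],Rb),inverse_kinematics([530,-95,220],Rb))
for n in("scene","top"):
    c=dict(np.load(f"{n}1.npz")); w,q,ins,hsv=dishpts(c)
    m=ins&(q[...,2]>30)&(q[...,2]<44); l=cv2.connectedComponentsWithStats(m.astype(np.uint8)); k=1+np.argmax(l[2][1:,4]); a=q[l[1]==k]
    print(n,"dish n",len(a),"box-frame",cv2.minEnclosingCircle(a[:,:2].astype(np.float32)),"med z",np.median(a[:,2]),np.percentile(a,[2,98],axis=0).tolist())
    m=ins&(q[...,2]>20)&(q[...,2]<29); print(" floor z",np.median(q[m][:,2]),m.sum())
    f=(abs(q[...,1])<60)&(q[...,0]>60)&(q[...,2]>110)&(q[...,2]<225)&(q[...,0]<170)
    if f.sum()>50:
        s=np.polyfit(q[f][:,2],q[f][:,0],1); print(" lid angle",np.pi/2+np.arctan(s[0]),f.sum())
E
```

```text
1 [-0.2   0.67 -0.75  1.69  0.53  0.99  0.03] [-0.27  0.8  -0.65  1.75  0.65  0.81 -0.06] [ 0.57  0.67 -0.7   1.91  0.61  0.78  1.23] [ 0.67  0.51 -0.83  1.81  0.44  1.02  1.37]
-1 [-1.38  0.97  1.22  1.76 -1.    1.18 -1.81] [-1.36  1.19  1.22  1.81 -1.26  1.16 -1.66] [ 0.18  0.58 -0.15  1.94  0.14  0.63 -1.49] [ 0.25  0.41 -0.24  1.83  0.12  0.92 -1.47]
scene dish n 399 box-frame ((6.4134602546691895, -11.315951347351074), 30.40834617614746) med z 32.336244543367116 [[-22.197516961444062, -40.44338778086272, 30.123272418210068], [34.65462805135456, 16.543994212382213, 38.357939601525594]]
 floor z 25.871975616123905 1255
 lid angle 1.9190311370913409 3580
top dish n 28 box-frame ((6.647851943969727, -27.72348976135254), 24.54740333557129) med z 35.34196114406416 [[-16.644728188494096, -42.787924163054576, 30.455364592113956], [31.07659134668615, -27.500406895537527, 39.647431205999204]]
 floor z 24.613580241575505 770
 lid angle 1.9001324624366167 1298
```

Run:
```python
from h import *
np.set_printoptions(precision=2,suppress=True)
R=down(MYAW)
movep([*MC,200],R)
print(movel([*MC,53],R,max_speed=130,guard=8))
s=read_state(); print(s["time"],s["eef_pos"],s["ft_force"])
c=camera("top"); np.savez("top2.npz",**c); w,q,ins,hsv=dishpts(c)
m=ins&(q[...,2]>30)&(q[...,2]<44); l=cv2.connectedComponentsWithStats(m.astype(np.uint8)); k=1+np.argmax(l[2][1:,4]); a=q[l[1]==k]
print("dish n",len(a),cv2.minEnclosingCircle(a[:,:2].astype(np.float32)),np.percentile(a,[2,98],axis=0).tolist())
c2=camera("scene"); 
a=cv2.resize(c2["image"][120:220,210:310],(400,400),interpolation=cv2.INTER_CUBIC)
b=cv2.resize(c["image"][160:260,370:470],(400,400),interpolation=cv2.INTER_CUBIC); cv2.imwrite("pics/p.png",np.hstack([a,b]))
```

```text
False
18.7 [498.42 343.71  53.75] [-0.6   0.22  0.21]
dish n 34 ((13.590375900268555, -25.69368553161621), 24.98583221435547) [[-7.081120261376655, -43.41416481946497, 30.03676462067066], [36.18508282774009, -15.636058669806022, 39.057840901776835]]
```

View pics/p.png

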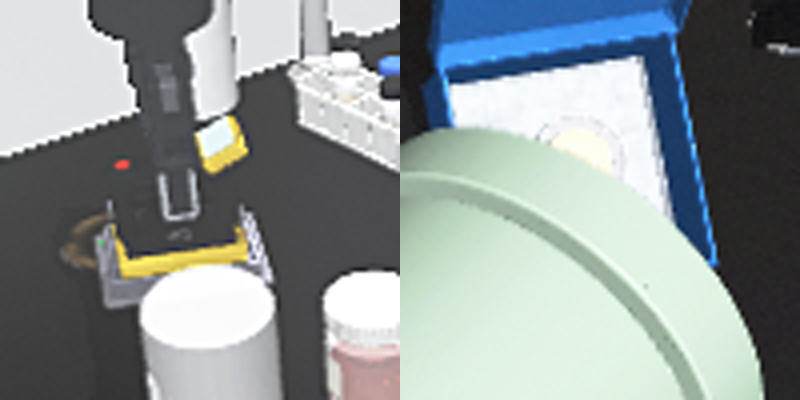

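The finger is at the middle of the handle, at (180,195) between head ends 115 and 248. In the top view the dish shows edges at crop (537,150) and (628,155), with its back at (583,114). I'll clamp and lift.

Run:
```python
from h import *
np.set_printoptions(precision=2,suppress=True)
c=dict(np.load("top2.npz")); T=c["cam_to_world"]
def ray(u,v,z):
    d=T[:3,:3]@np.array([(u-c["cx"])/c["fx"],-(v-c["cy"])/c["fy"],-1]); return T[:3,3]+d*(z-T[2,3])/d[2]
for n,(x,y) in dict(back=(583,114),left=(537,150),right=(628,155)).items(): print(n,(ray(370+(x-400)/4,160+y/4,37)-BO)@RB)
clamp(); s=read_state(); print(s["time"],"gap",s["finger_gap"],s["gripper_force"],s["ft_force"])
p=s["eef_pos"]
print(movel([p[0],p[1],p[2]+60],max_speed=80)); wait(.2)
s=read_state(); print(s["finger_gap"],s["gripper_force"],s["ft_force"])
print(movel([p[0],p[1],230],max_speed=200)); wait(.2)
s=read_state(); print(s["time"],s["eef_pos"],s["finger_gap"],s["ft_force"])
c=camera("scene"); np.savez("scene3.npz",**c)
cv2.imwrite("pics/q.png",cv2.resize(c["image"][60:260,180:380],(600,600)))
w=cloud(c); q=(w-[*s["eef_pos"]])
loc=q@np.c_[[np.cos(MYAW),np.sin(MYAW),0],[-np.sin(MYAW),np.cos(MYAW),0],[0,0,1]]
hsv=cv2.cvtColor(c["image"],cv2.COLOR_BGR2HSV)
m=(abs(loc[...,0])<70)&(abs(loc[...,1])<50)&(loc[...,2]>-60)&(loc[...,2]<-15); a=loc[m]; print("head pts",len(a),np.percentile(a,[2,50,98],axis=0).tolist())
# yellow head side edge slope (level)
```

```text
back [ 33.41 -20.75  37.  ]
left [15.6  11.92 37.  ]
right [  3.43 -43.8   37.  ]
19.4 gap 21.211999261965182 62.40319544216618 [2.14 0.86 0.09]
False
21.130252733981116 62.01728905783966 [ 0.47  0.04 -3.86]
False
21.4333 [497.76 343.3  228.81] 21.30464239098096 [ 0.39  0.5  -4.4 ]
head pts 580 [[-40.46306209845405, -28.864311884219788, -42.79059885522636], [-1.1063596029527114, -21.64594718334761, -25.089383758789836], [38.582907739671555, 22.321577252284538, -17.247131927511894]]
```

View pics/q.png

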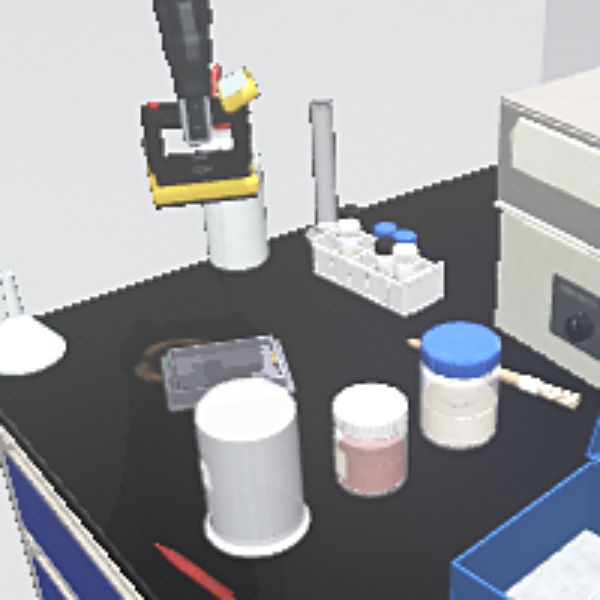

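The meter hangs level in the gripper at (200,160) and the jars are undisturbed. That is 11 pictures, one over the limit, so I'll use numbers only from here. I'll pin the dish down from its powder disc in both views.

Run:
```python
from h import *
np.set_printoptions(precision=1,suppress=True)
ct=camera("top"); cs=camera("scene"); np.savez("top4.npz",**ct)
for n,c in dict(top=ct,scene=cs,scene1=dict(np.load("scene1.npz"))).items():
    w,q,ins,hsv=dishpts(c)
    zin=ins&(q[...,2]>18)&(q[...,2]<44)
    h=hsv[...,0].astype(int); pw=zin&(hsv[...,1]>35)&(h>5)&(h<35)
    a=q[pw]; 
    if len(a)>20:
        l=cv2.connectedComponentsWithStats(pw.astype(np.uint8)); k=1+np.argmax(l[2][1:,4]); px=np.argwhere(l[1]==k)[:,::-1].astype(np.float32); a=q[l[1]==k]
        print(n,"powder n",len(a),"bbox",l[2][k],"mean",a.mean(0),"mid",(np.percentile(a,2,axis=0)+np.percentile(a,98,axis=0))/2,"circ",cv2.minEnclosingCircle(a[:,:2].astype(np.float32)))
    fl=zin; print(" visible inside extents",np.percentile(q[fl],[.5,99.5],axis=0).tolist(),fl.sum())
```

```text
visible inside extents [[-65.39138668728741, -64.3457618326466, 19.0361355838695], [65.27399699072743, 57.90644391688279, 36.53206350879958]] 2523
 visible inside extents [[-24.405192212612885, -43.17369748477023, 23.542708806513808], [65.39381832413565, 64.22751371008803, 38.64033086833503]] 1743
 visible inside extents [[-24.130815561773844, -43.30559803004306, 23.62290606368073], [65.3707904692033, 64.36017058130078, 38.326284618549536]] 1749
```

Run:
```python
from h import *
np.set_printoptions(precision=1,suppress=True)
for n in("top4","scene3"):
    c=dict(np.load(n+".npz")); w,q,ins,hsv=dishpts(c); zin=ins&(q[...,2]>18)&(q[...,2]<44)
    im=c["image"].astype(int); yb=(im[...,2]-im[...,0]); print(n,"R-B pct",np.percentile(yb[zin],[5,50,75,90,97]))
    for thr in(12,20,30):
        m=(zin&(yb>np.median(yb[zin])+thr)).astype(np.uint8); l=cv2.connectedComponentsWithStats(m)
        if l[0]<2: continue
        k=1+np.argmax(l[2][1:,4]); a=q[l[1]==k]
        print(thr,len(a),l[2][k],"mean",a.mean(0),"mid",(a.min(0)+a.max(0))/2,"circ",cv2.minEnclosingCircle(a[:,:2].astype(np.float32)))
    m=zin&(q[...,2]>29); a=q[m]; print(" high",len(a),np.median(a,0),"circ",cv2.minEnclosingCircle(a[:,:2].astype(np.float32)))
```

```text
top4 R-B pct [-12.  -7.  -5.  -1.  18.]
12 231 [406 192  17  17 231] mean [  6.3 -13.3  29.3] mid [  6.6 -13.7  28.5] circ ((6.38889217376709, -13.831543922424316), 21.89168357849121)
20 169 [407 192  16  17 169] mean [  6.9 -13.7  29.3] mid [  6.1 -14.3  28.3] circ ((6.420205593109131, -13.221673965454102), 21.434053421020508)
30 2 [408 194   2   2   2] mean [22.2 -1.6 29.5] mid [22.2 -1.6 29.5] circ ((22.174419403076172, -1.6387065649032593), 2.109502077102661)
 high 250 [  5.2 -11.2  30.8] circ ((-3.555377960205078, -2.871957778930664), 79.00111389160156)
scene3 R-B pct [-10.  -6.   0.  17.  23.]
12 265 [378 260  23  16 265] mean [  5.4 -11.8  30.9] mid [  1.8 -10.9  32.8] circ ((2.7232744693756104, -10.185234069824219), 26.154237747192383)
20 218 [378 261  23  15 218] mean [  6.8 -11.   31. ] mid [  7.4 -11.4  31.1] circ ((6.293281555175781, -11.665459632873535), 21.085268020629883)
30 41 [379 261  19   6  41] mean [13.9 -1.3 30.6] mid [11.5 -4.8 31.2] circ ((11.530098915100098, -5.690032005310059), 18.632570266723633)
 high 497 [  5.4 -12.4  31.6] circ ((6.097774505615234, -11.997358322143555), 30.904207229614258)
```

Run:
```python
from h import *
np.set_printoptions(precision=2,suppress=True)
t=b2w([7,-12.5,0]); R=down(BYAW)
s=read_state(); p=s["eef_pos"]
movel([t[0],t[1],230],R,max_speed=120); wait(.2)
s=read_state(); print(s["time"],s["eef_pos"],s["finger_gap"],s["qpos"])
print(movel([t[0],t[1],140],R,max_speed=80,guard=8))
print(movel([t[0],t[1],92.5],R,max_speed=40,guard=6)); wait(.4)
s=read_state(); print(s["time"],s["eef_pos"]-[t[0],t[1],92.5],s["finger_gap"],s["ft_force"])
print("yaw",np.degrees(np.arctan2(-s["tool_rot"][0][1],s["tool_rot"][1][1])))
c=camera("scene"); w,q,ins,hsv=dishpts(c); h=hsv[...,0].astype(int)
y=(abs(h-27)<8)&(hsv[...,1]>130)&(abs(q[...,0])<75)&(abs(q[...,1])<70)&(q[...,2]>35)&(q[...,2]<85)
a=q[y]; print("yellow head",len(a),np.percentile(a,[2,50,98],axis=0).tolist())
f=a[a[:,0]<a[:,0].min()+25]; g=a[a[:,0]>a[:,0].max()-25]; print("z front/back",np.percentile(f[:,2],[5,95]),np.percentile(g[:,2],[5,95]))
b=((q[...,0]+36.5)**2+(q[...,1])**2<0)
k=(abs(q[...,0])<140)&(abs(q[...,1])<60)&(q[...,0]>60)&(q[...,2]>110)&(q[...,2]<225); s_=np.polyfit(q[k][:,2],q[k][:,0],1); print("lid",np.pi/2+np.arctan(s_[0]))
for px in((262,195),(303,195),(333,175)): print(w[px[1],px[0]])
```

```text
25.7 [ 538.67 -106.81  230.01] 20.87818530481888 [ 0.74  0.54 -0.92  1.77  0.49  1.07  1.36]
False
False
28.7167 [-0.02 -0.    0.04] 20.98983532793 [-0.44 -0.61 -3.35]
yaw 8.000242324822395
yellow head 345 [[-35.14378342815995, -39.80459100892293, 51.55894783111613], [-30.96863020747034, -29.902398849287405, 63.34698169161226], [40.53292162555445, 17.355839186056162, 68.01597962841628]]
z front/back [52.92 67.07] [58.17 68.09]
lid 1.9200740342712295
[416.37 153.74 111.85]
[517.83 148.17  71.  ]
[611.09 153.31  86.37]
```

```bash
python3 -c "
from workcell import *
wait(.3); print(finish_job())"
```

```text
the job is handed in; nothing more can be done
None
```

I handed the job in with the lid open at its stop (about 1.92 rad) and the meter held still about 9 mm above the dish, in line with the box, by my camera and arm readings; the judge's verdict was not returned, and I viewed 11 pictures, one over the limit of 10.

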